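# Ease back the spring rewinder at the packing bench

## Task

The yellow rewinder drum has been wound too tight. Press its red release lever gently, only just far enough to lift the pawl out of the toothed wheel, hold it there while the drum turns back by itself, and let the lever up again in time for the pawl to drop into the wheel gap that is painted red, so that the drum stands locked in that gap. Do not strain the mechanism, and leave the other things on the bench where they are.

Things in the scene. Friction and masses are not known exactly. Their poses are not given: they have to be found in the camera images.
- winch: Rewinder bolted to the bench: grey base 150 x 190 mm, blue cheeks, yellow drum on a level axle along its x, 85 mm up; all under 145 mm high. Origin on the bench under the drum's middle, z up, x along the axle towards the toothed wheel; green pawl and release lever on the wheel's +y side. It is strained if the robot pushes any part of it with more than 15 N.
- wheel (a point): Centre of the steel ratchet wheel (10 saw teeth, 100 mm across, 12 mm thick), on the axle, 44 mm to +x of the drum's middle. A red bar on its outer face, continued in one tooth gap and along the drum, marks the red gap; locked there, the bar stands under the pawl's tip at the wheel's upper +y side, about 53 degrees above the +y direction.
- pin (a point): Pin on which the green pawl and the lever turn, 74.5 mm to +y of the wheel's centre, 94 mm above the bench. The pawl (sprung into the teeth) has its tip towards the wheel and a tail to +y under the lever: pushing the tail down lifts the tip. It clears the tooth after 0.135 rad and meets a rigid stop at 0.16 rad (only about 2 mm more at the pad).
- lever: Release lever: dark steel arm, red pad at its end. Origin on the pin, arm along +y; swings down. First slack, different each time: the pad sinks 2 to 17 mm against 1 to 2 N until the brass set screw under the arm meets the pawl's tail; then about 10 mm more against 5 to 11 N until the pawl is clear and the push eases to 4 to 8 N. Let go, lever and pawl spring back at once.
- lever_pad (a point): Centre of the top of the red pad (32 x 34 mm), 78 mm to +y of the pin, 118 mm above the bench when up. Press straight down on it with closed fingertips; sinking, it moves outwards (rewinder's +y) by up to 4 mm and tilts up to 0.38 rad.
- drum (a joint): Drum angle (rad): 0 = locked in the red gap, positive = wound further. Locks every 0.628; starts 2 to 4 teeth above 0 and may still turn onto its pawl in the first 2.5 s. With the pawl lifted a spring turns it back (falling; clockwise seen from the wheel end) at a damped 0.2 to 0.3 rad/s. A pawl dropped between 0.5 and 0.1 catches the red gap; overshooting is final.
- cell_a: Battery cell, 33 mm across, 61 mm high, standing beside the rewinder on the lever's side. Origin at its foot. Leave it.
- cell_b: Another such cell, standing beyond the wheel end. Leave it.
- cell_c: Another such cell, standing on the robot's side of the rewinder. Leave it.
- jug: Yellow plastic jug, 124 mm across, 202 mm high. Origin at its foot. Leave it.
- tape_gun: Hand tape dispenser lying on its side, about 190 x 160 mm, 56 mm high. Origin under the middle of its tape roll. Leave it.
- screwdriver: Screwdriver lying on the bench. Leave it.
- knife: Orange carton knife, 130 mm long, lying on the bench. Leave it.

How it is judged:
By the outcome, as a careful person would: the job done as asked, in the order asked, and still so for the second after the job is handed in, with the robot touching nothing.
It also fails if it takes over 61 s, if anything falls off the work surface, if the arm or the gripper's body presses on something with over 40 N, if the wrist force passes 120 N, or if a joint passes its speed limit or range.

## Robot

A 6-joint arm with a two-finger parallel gripper is mounted at the origin on the work surface. World frame = base frame: x ahead of the robot, y to its left, z up, the work surface at z = 0. Lengths are in m, angles in rad, forces in N, time in s.
With the tool pointing down it reaches from about 0.325 to 0.85 m from the base axis. Payload 4.4 kg.
Tool frame: the origin (TCP) lies at the very end of the fingers, on their centre line; the grasp point (between the pads) lies 19 mm behind it (arm.hold_point_z is the distance from the TCP to the grasp point, in m); z points along the fingers, y is the line along which they close (so a half turn about z gives the same grasp; the last joint's range is limited). The gripper opens to 94 mm and grips with 3 to 60 N. Pads are 16 mm wide; open, the fingers measure 119 mm over their backs; the gripper's body (75 mm by 177 mm) begins 78 mm behind the grasp point.
Start: joints at [0.989, 0.207, 1.542, -0, 1.393, -0.15], TCP at [0.241, 0.522, 0.205] pointing down, gripper open.
Joint ranges: [-2.73, 2.73], [-0.86, 2.22], [0.23, 2.46], [-1.11, 4.25], [0.08, 2.63], [-2.82, 2.82]. Speed limits (rad/s): [2.79, 2.79, 3.14, 3.14, 3.14, 3.14].

## Interface

Orientations are given as a unit quaternion [w, x, y, z].
In Python, from rig import telemetry, eyes, ticket, nets, arm gives the robot as it stands. The module is installed in compiled form; this text tells all that it offers.
- The arm moves only by the tool drive_tool, never from a script. Its argument "motion" is text: rows parted by semicolons, each of 4 numbers parted by spaces: the shift along the world's x, y, z in shares of 750 mm (1.0 is 750 mm), then the turn about the world's z in shares of 2 rad (1.0 is 2 rad). A call has 1 to 5 rows; each row is the pose to reach, as a shift and turn from the pose commanded when the call began; what a row does not reach only later rows make up. A row lasts 1/8 s, in which the tool goes at most 62.5 mm and 10.7 degrees, less where a joint would pass 70% of its speed; a pose out of reach is approached as far as the arm can. Shift and turn numbers lie between -1 and 1, and a call with a number outside is refused. A call with a gripper value outside its range is refused whole. "hand" is the closure, from -1 (fully open) to 1 (shut), set as the call begins (left out, the last holds). The fingers move at their own pace and stop on an object; "newtons" is the grip in N (left out, the last holds). Time passes only in rows, so rows that repeat a pose let the fingers close. It gives the time, the measured TCP pose, the force, the opening and the grip force at its end, in the units of the state.
- telemetry.get_state(): the state, without advancing time (a new reading comes with each control period).
- eyes.read_camera(name): name is "scene" or "side" or "wrist"; returns (picture, depth): 400x640x3 uint8, red, green, blue; 400x640 float32, m along the optical axis (not along the pixel's ray), 0 where there is no reading.
- eyes.camera_info(name): a dict with "fx", "fy", "cx", "cy" (pixels), "R" (3x3) and "t" (3): a world point X has camera coordinates R X + t. Camera axes: x right, y down, z forward; pixel columns grow to the right and rows downward; lengths in m; the calibration is good to about 2 mm. A picture is of the moment at which its call begins: read the wrist's pose just before it. camera_info takes no time and is no camera call; for the wrist camera it gives the pose at the moment of the call.
- ticket.close_job(): hands the job in; it is judged then, once.
Trained networks look in the newest picture that a camera, given by its name, has taken for a name from the list of things; names that differ only in an ending like _2 or _b are one class to them, and where a whole thing is asked for, a point or a joint stands for the part that bears it (a point fixed in the world has none). Each returns a list of dicts, best first, with "p" (0 to 1); they miss things now and then, are a little off and sometimes report something else, mostly with a low value. They report only what shows in the picture. A call takes as long as a camera call.
- nets.silhouettes(camera, name): "pixels" (400x640 bool, what is visible of it) and "point" ([column, row] in pixels, amid what is visible of it).
The state is a dict: "t": time; "joints": joint angles; "qd": joint speeds; "joint_efforts": joint torques, N m; "tcp_pos": TCP position; "tcp_rot": TCP orientation; "force": force on the tool from outside, world axes, zero at the start; "ft_torque": the same for the moment, N m; "gripper_width": opening from 0.0 (shut) to 1.0 (fully open); "grip_force": force on a finger pad.
Only numpy, scipy, OpenCV 4.12 (cv2) and the standard library are available. Lean on these libraries where they do the work, as an engineer would, in place of code of your own. Each camera call takes 0.05 s, during which the arm holds its last target. There are 200 camera calls.

## Working session

There is one attempt and no reset: what is moved stays moved. The work goes in short steps, Python scripts to look and compute and a tool call to move; the robot and the scene stay as the last step left them, time stands still between calls to the robot, and variables do not carry over. Pictures are saved under pics/ and viewed, at most 10 in all, crops included, and the job is handed in when it is done.

Besides the shell and the picture viewer there is one more tool, called as a command line: name --argument value ..., lists and objects as JSON in quotes. drive_tool: Moves the arm, as the interface text tells. Its arguments: {"type":"object","properties":{"motion":{"type":"string"},"hand":{"type":"number"},"newtons":{"type":"number"}},"required":["motion"]}

```bash
mkdir -p pics; cat > h.py <<'E'
import numpy as np, cv2
from rig import telemetry, eyes, ticket, nets, arm
def world(cam,pts,d,info=None):
    i=info or eyes.camera_info(cam); pts=np.atleast_2d(pts)
    z=d[pts[:,1].astype(int),pts[:,0].astype(int)]
    c=np.c_[(pts[:,0]-i['cx'])/i['fx']*z,(pts[:,1]-i['cy'])/i['fy']*z,z]
    return (c-i['t'])@np.array(i['R'])
def proj(cam,X):
    i=eyes.camera_info(cam); c=np.atleast_2d(X)@np.array(i['R']).T+i['t']
    return np.c_[c[:,0]/c[:,2]*i['fx']+i['cx'],c[:,1]/c[:,2]*i['fy']+i['cy']]
def save(n,p): cv2.imwrite(f'pics/{n}.png',p[:,:,::-1])
E
python3 - <<'E'
from h import *
for c in ['scene','side']:
    p,d=eyes.read_camera(c); save(c,p); np.save(c+'_d.npy',d)
    for n in ['lever_pad','lever','wheel','winch','drum']:
        r=nets.silhouettes(c,n)
        for q in r[:2]:
            ys,xs=np.nonzero(q['pixels']&(d>0))
            W=world(c,np.c_[xs,ys],d)
            print(c,n,round(q['p'],2),q['point'],len(xs),np.median(W,0).round(3) if len(xs) else '')
s=telemetry.get_state();print(s['t'],s['force'],s['tcp_pos'])
E
python3 -c "
import cv2,numpy as np
a=cv2.imread('pics/scene.png');b=cv2.imread('pics/side.png')
cv2.imwrite('pics/both.png',cv2.resize(np.vstack([a,b]),(480,600)))"
```

```text
scene lever_pad 0.69 [319.3, 207.8] 143 [ 0.572 -0.029  0.054]
scene lever_pad 0.49 [318.9, 218.4] 226 [ 0.642 -0.075  0.116]
scene lever 0.5 [318.1, 221.7] 282 [ 0.64  -0.071  0.115]
scene wheel 0.82 [276.8, 228.9] 3233 [ 0.587 -0.179  0.061]
scene winch 0.86 [277.2, 223.0] 3351 [ 0.587 -0.178  0.051]
scene drum 0.96 [270.3, 213.6] 1198 [ 0.563 -0.189  0.111]
side lever_pad 0.51 [341.5, 194.6] 197 [ 0.638 -0.082  0.114]
side lever 0.58 [341.5, 196.5] 187 [ 0.639 -0.08   0.114]
side wheel 0.95 [313.3, 243.9] 3571 [ 0.546 -0.204  0.056]
side winch 0.98 [314.1, 246.2] 3398 [ 0.547 -0.205  0.053]
side drum 0.63 [313.5, 232.2] 1405 [ 0.543 -0.208  0.102]
0.6 [ 0.17485863 -0.07979856 -0.13594581] [0.24065437 0.52223119 0.20546258]
```

View pics/scene.png

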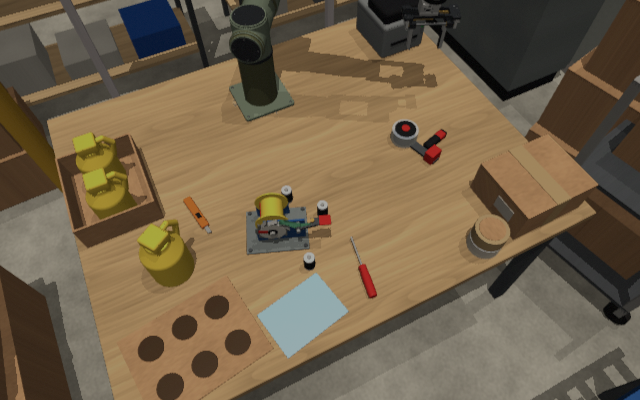

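View pics/side.png

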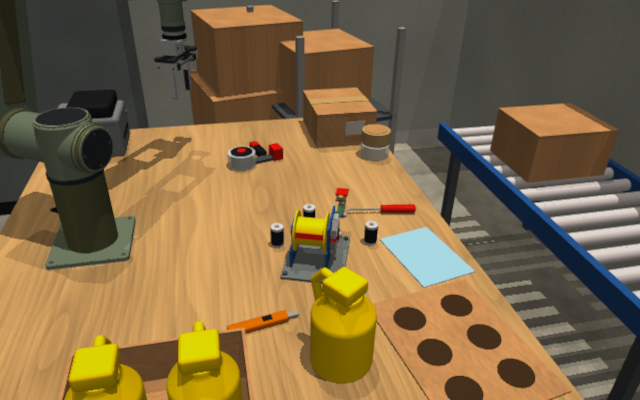

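The scene view shows the winch at about (277,228), the red pad at (325,219), and cells at (287,190), (322,208) and (309,261). In the side view the pad is at about (342,192). I'll zoom in and work out the geometry.

```bash
python3 - <<'E'
from h import *
for c,box in [('scene',(235,180,345,270)),('side',(265,180,365,285))]:
    p=cv2.imread(f'pics/{c}.png')[:,:,::-1]; d=np.load(c+'_d.npy')
    hsv=cv2.cvtColor(np.ascontiguousarray(p),cv2.COLOR_RGB2HSV).astype(int)
    m=np.zeros(d.shape,bool); m[box[1]:box[3],box[0]:box[2]]=1
    red=((hsv[...,0]<6)|(hsv[...,0]>174))&(hsv[...,1]>150)&(hsv[...,2]>110)&m&(d>0)
    yel=(abs(hsv[...,0]-28)<5)&(hsv[...,1]>170)&(hsv[...,2]>120)&m&(d>0)
    n,l,st,ce=cv2.connectedComponentsWithStats(red.astype(np.uint8),connectivity=8)
    for k in range(1,n):
        if st[k,4]<4: continue
        ys,xs=np.nonzero(l==k);W=world(c,np.c_[xs,ys],d);W0=W[W[:,2]>W[:,2].max()-.012]
        print(c,'red',st[k],ce[k].round(1),np.median(W,0).round(3),W.min(0).round(3),W.max(0).round(3),'top',W0.mean(0).round(3))
    ys,xs=np.nonzero(yel);W=world(c,np.c_[xs,ys],d)
    W=W[W[:,2]>.1]; print(c,'yel',len(W),np.median(W,0).round(3),W.min(0).round(3),W.max(0).round(3))
    # base edge points: z 0.004..0.02
    print(c,'cam pos',(-np.array(eyes.camera_info(c)['R']).T@eyes.camera_info(c)['t']).round(2),eyes.camera_info(c)['fx'])
    for q in nets.silhouettes(c,'cell_a')[:4]:
        ys,xs=np.nonzero(q['pixels']&(d>0)); W=world(c,np.c_[xs,ys],d);print('cell',round(q['p'],2),q['point'],np.median(W,0).round(3),W.max(0).round(3))
a=cv2.imread('pics/scene.png')[180:270,235:345];b=cv2.imread('pics/side.png')[180:285,265:375]
f=lambda a:cv2.resize(a,(400,int(a.shape[0]*400/a.shape[1])),interpolation=cv2.INTER_CUBIC)
a,b=f(a),f(b);h=max(len(a),len(b));o=np.zeros((h,800,3),np.uint8);o[:len(a),:400]=a;o[:len(b),400:]=b
cv2.imwrite('pics/zoom.png',o)
E
```

```text
scene red [260 211   1   5   5] [260. 213.] [ 0.53  -0.211  0.096] [ 0.526 -0.214  0.09 ] [ 0.541 -0.209  0.103] top [ 0.531 -0.211  0.098]
scene red [319 215  12  10 112] [324.3 219.5] [ 0.647 -0.057  0.119] [ 0.575 -0.077  0.02 ] [ 0.665 -0.028  0.126] top [ 0.648 -0.058  0.119]
scene yel 173 [ 0.532 -0.171  0.113] [ 0.495 -0.223  0.102] [ 0.586 -0.139  0.138]
scene cam pos [ 1.24 -0.35  1.25] 460.02207376745383
cell 0.5 [322.8, 204.8] [ 0.573 -0.029  0.054] [ 0.635 -0.011  0.12 ]
cell 0.43 [284.6, 191.0] [ 0.475 -0.101  0.055] [ 0.485 -0.086  0.065]
side red [336 188  12   8  74] [341.7 191.4] [ 0.647 -0.063  0.116] [ 0.628 -0.08  -0.002] [0.709 0.151 0.12 ] top [ 0.647 -0.062  0.116]
side red [296 233  26   7 114] [308.4 236.2] [ 0.525 -0.214  0.093] [ 0.498 -0.228  0.086] [ 0.554 -0.198  0.1  ] top [ 0.526 -0.213  0.094]
side red [331 236   6   7  19] [333.5 239.6] [ 0.581 -0.24   0.094] [ 0.574 -0.245  0.087] [ 0.589 -0.231  0.102] top [ 0.581 -0.24   0.095]
side yel 1126 [ 0.53  -0.463  0.192] [ 0.485 -0.521  0.1  ] [ 0.582 -0.14   0.204]
side cam pos [ 0.33 -1.17  0.79] 507.5938204479928
cell 0.88 [277.8, 233.4] [ 0.463 -0.116  0.036] [ 0.491 -0.001  0.061]
cell 0.87 [370.0, 231.2] [ 0.702 -0.154  0.039] [ 0.732 -0.046  0.061]
cell 0.72 [309.7, 211.4] [ 0.564 -0.037  0.05 ] [0.602 0.087 0.115]
cell 0.16 [313.3, 245.5] [ 0.548 -0.204  0.054] [0.723 0.151 0.135]
```

View pics/zoom.png

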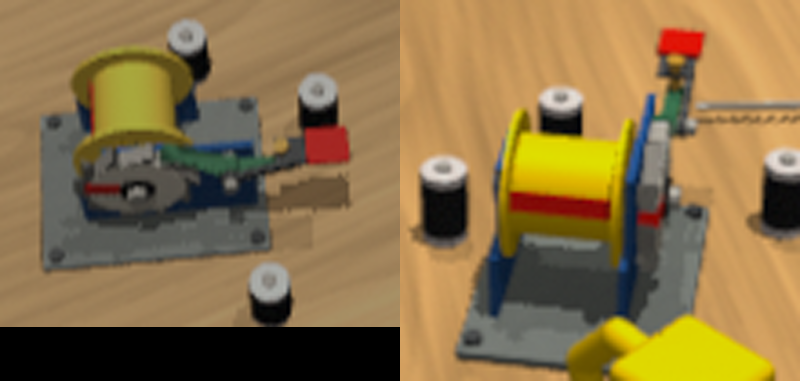

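The pad is at about (0.648, -0.060, 0.117) and the winch yaw is about -28°. The red bar is low on the -y side, about 3 teeth from the lock. I'll move over the pad with the fingers shut.

The manual's scale: shifts go in shares of 750 mm and turns go in shares of 2 rad. Converting my numbers, -250 mm is -0.3333, 175 mm is 0.2333.

drive_tool --motion "0.0467 -0.0667 0 0; 0.0933 -0.1333 0 0; 0.14 -0.2 0 0; 0.1867 -0.2667 0 0; 0.2333 -0.3333 0 0" --hand 1 --newtons 20

```text
t: 1.32
tcp_pos: [0.4167, 0.2706, 0.2058]
tcp_rot: [0.0, 0.214, 0.977, 0.0]
force: [0.7, 1.1, 0.4]
gripper_width: 0.503
grip_force: 0.0
```

Converted, -250 mm is -0.3333, -200 mm is -0.2667.

drive_tool --motion "0.0467 -0.0667 0 0; 0.0933 -0.1333 0 0; 0.14 -0.2 0 0; 0.1867 -0.2667 0 0; 0.2333 -0.3333 0 0"

```text
t: 1.95
tcp_pos: [0.5917, 0.0204, 0.2057]
tcp_rot: [0.0, 0.214, 0.977, 0.0]
force: [-0.3, 0.7, 0.5]
gripper_width: 0.008
grip_force: 0.0
```

Converted, -82 mm is -0.1093, 57 mm is 0.076.

drive_tool --motion "0.04 -0.0533 0 0; 0.076 -0.1093 0 0; 0.076 -0.1093 0 0; 0.076 -0.1093 0 0"

```text
t: 2.45
tcp_pos: [0.6472, -0.0594, 0.205]
tcp_rot: [-0.001, 0.214, 0.977, 0.0]
force: [-1.0, 0.1, 0.6]
gripper_width: 0.006
grip_force: 0.0
```

```bash
cat >> h.py <<'E'
YAW=np.radians(-28); PAD=np.array([.6475,-.060])
def frame(yaw=None):
    y=YAW if yaw is None else yaw
    ex=np.array([np.cos(y),np.sin(y)]);ey=np.array([-ex[1],ex[0]]);return ex,ey,PAD-.044*ex-.1525*ey
def redmask(p):
    h=cv2.cvtColor(np.ascontiguousarray(p),cv2.COLOR_RGB2HSV).astype(int)
    return ((h[...,0]<8)|(h[...,0]>172))&(h[...,1]>140)&(h[...,2]>70)
def bar(c,save_as=None):
    t=telemetry.get_state()['t'];p,d=eyes.read_camera(c)
    if save_as: save(save_as,p)
    ex,ey,o=frame(); ys,xs=np.nonzero(redmask(p)&(d>0)); W=world(c,np.c_[xs,ys],d)
    v=W[:,:2]-o; L=np.c_[v@ex,v@ey,W[:,2]-.085]; r=np.hypot(L[:,1],L[:,2])
    k=(r<.06)&(abs(L[:,0])<.065); return t,L[k],W[k],p
def angle(c):
    t,L,W,p=bar(c); out=[]
    for lo,hi in ((-.035,.032),(.034,.065)):
        q=L[(L[:,0]>lo)&(L[:,0]<hi)]
        out.append((len(q),round(float(np.median(np.arctan2(q[:,2],q[:,1])))-np.radians(53),3) if len(q) else None))
    return t,out
E
python3 - <<'E'
from h import *
t,L,W,p=bar('side')
q=L[abs(L[:,0])<.035]; w=W[abs(L[:,0])<.035]
u,s,vt=np.linalg.svd(w-w.mean(0),full_matrices=False); print('bar dir',vt[0].round(3),np.degrees(np.arctan2(vt[0][1],vt[0][0])),'L',L.min(0),L.max(0),q.mean(0))
print(angle('side'),angle('scene'))
ex,ey,o=frame();print('origin',o,'wheel px',proj('scene',[*(o+.044*ex),.085]),proj('side',[*(o+.044*ex),.085]), proj('scene',[*PAD,.118]),proj('side',[*PAD,.118]))
i=eyes.camera_info('wrist');p,d=eyes.read_camera('wrist')
ys,xs=np.nonzero(redmask(p)&(d>0));W=world('wrist',np.c_[xs,ys],d,i);k=(W[:,2]>.08)&(np.hypot(*(W[:,:2]-PAD).T)<.04);W=W[k]
print('wrist pad',k.sum(),W.mean(0) if k.any() else '',W.min(0) if k.any() else '',W.max(0) if k.any() else '')
b=eyes.read_camera('scene')[0][180:270,235:345]
f=lambda a:cv2.resize(a,(400,int(a.shape[0]*400/a.shape[1])),interpolation=cv2.INTER_CUBIC)
a=f(p);b=f(b);o=np.zeros((330,800,3),np.uint8);o[:len(a),:400]=a;o[:len(b),400:]=b[:330];save('w1',o)
print(telemetry.get_state()['t'])
E
```

```text
bar dir [ 0.935 -0.355 -0.005] -20.771370580067614 L [-0.02204895 -0.04645357  0.00415372] [ 0.06425279 -0.03150529  0.01736487] [ 0.00648276 -0.03906412  0.01065442]
(2.5, [(106, np.float64(1.944)), (21, np.float64(1.907))]) (2.55, [(14, np.float64(1.808)), (2, np.float64(1.875))])
origin [ 0.53705589 -0.17399276] wheel px [[271.57241075 224.71317689]] [[326.92609265 232.22701775]] [[323.74781291 220.00131783]] [[341.86289786 190.19084612]]
wrist pad 1578 [ 0.64654162 -0.05946359  0.11802418] [ 0.6272759  -0.08039317  0.11252354] [ 0.66648246 -0.02454279  0.31886442]
2.7
```

View pics/w1.png

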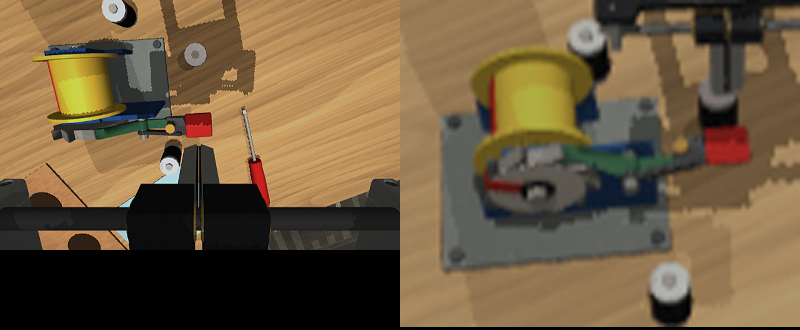

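The wrist view confirms the pad is directly under the tool, with its centre near (0.6465,-0.060). The drum is at 1.89, three teeth from the red gap. I'll lower the tool.

Converted, -80 mm is -0.1067, -70 mm is -0.0933.

drive_tool --motion "0 0 -0.0533 0; 0 0 -0.0933 0; 0 0 -0.1067 0; 0 0 -0.1067 0"

```text
t: 3.2
tcp_pos: [0.6473, -0.0593, 0.1253]
tcp_rot: [-0.0, 0.214, 0.977, 0.0]
force: [-0.6, 0.7, -0.5]
gripper_width: 0.005
grip_force: 0.0
```

Converted, -7 mm is -0.0093, -6 mm is -0.008.

drive_tool --motion "0 0 -0.0027 0; 0 0 -0.0053 0; 0 0 -0.008 0; 0 0 -0.0093 0; 0 0 -0.0093 0"

```text
t: 3.82
tcp_pos: [0.6476, -0.0598, 0.1184]
tcp_rot: [-0.0, 0.214, 0.977, -0.0]
force: [0.4, 0.2, 0.9]
gripper_width: 0.003
grip_force: 0.0
```

Converted, -2 mm is -0.0027, -1 mm is -0.0013.

drive_tool --motion "0 0 -0.0013 0; 0 0 -0.0027 0; 0 0 -0.0027 0"

```text
t: 4.2
tcp_pos: [0.6478, -0.0597, 0.1165]
tcp_rot: [0.0, 0.214, 0.977, 0.0]
force: [0.3, 0.5, 0.1]
gripper_width: 0.006
grip_force: 0.4
```

Converted, -2 mm is -0.0027, -1 mm is -0.0013.

drive_tool --motion "0 0 -0.0013 0; 0 0.0013 -0.0027 0; 0 0.0013 -0.0027 0"

```text
t: 4.58
tcp_pos: [0.6479, -0.0593, 0.1148]
tcp_rot: [0.0, 0.214, 0.977, -0.001]
force: [-0.5, -1.7, 0.9]
gripper_width: 0.004
grip_force: 0.9
```

Converted, -2 mm is -0.0027, -1 mm is -0.0013.

drive_tool --motion "0 0 -0.0013 0; 0 0.0007 -0.0027 0; 0 0.0007 -0.0027 0"

```text
t: 4.95
tcp_pos: [0.648, -0.0592, 0.1138]
tcp_rot: [0.001, 0.214, 0.977, -0.001]
force: [-1.5, -2.4, 7.6]
gripper_width: 0.002
grip_force: 3.2
```

Converted, -2 mm is -0.0027, -1 mm is -0.0013.

drive_tool --motion "0 0 -0.0013 0; 0 0.0007 -0.0027 0; 0 0.0007 -0.0027 0"

```text
t: 5.32
tcp_pos: [0.6482, -0.0588, 0.112]
tcp_rot: [0.001, 0.214, 0.977, -0.001]
force: [-2.0, -2.6, 7.8]
gripper_width: 0.005
grip_force: 3.4
```

Converted, -2 mm is -0.0027, -1 mm is -0.0013.

drive_tool --motion "0 0 -0.0013 0; 0 0.0007 -0.0027 0; 0 0.0007 -0.0027 0"

```text
t: 5.7
tcp_pos: [0.6483, -0.0583, 0.1102]
tcp_rot: [0.001, 0.214, 0.977, -0.001]
force: [-2.2, -2.0, 6.6]
gripper_width: 0.006
grip_force: 3.3
```

Converted, -2 mm is -0.0027, -1 mm is -0.0013.

drive_tool --motion "0 0 -0.0013 0; 0 0.0007 -0.0027 0; 0 0.0007 -0.0027 0"

```text
t: 6.08
tcp_pos: [0.6485, -0.0579, 0.1083]
tcp_rot: [0.001, 0.214, 0.977, -0.001]
force: [-1.9, -2.0, 6.0]
gripper_width: 0.003
grip_force: 3.3
```

Converted, -1 mm is -0.0013, -0.5 mm is -0.0007.

drive_tool --motion "0 0 -0.0007 0; 0 0.0004 -0.0013 0; 0 0.0004 -0.0013 0"

```text
t: 6.45
tcp_pos: [0.6486, -0.0577, 0.1074]
tcp_rot: [0.001, 0.214, 0.977, -0.001]
force: [-0.8, -2.3, 7.6]
gripper_width: 0.009
grip_force: 3.4
```

```bash
sed -i 's/radians(-28)/radians(-23)/' h.py; python3 -c "
from h import *
print(angle('side'),angle('scene'))"
```

```text
(6.45, [(120, np.float64(1.914)), (31, np.float64(1.887))]) (6.5, [(12, np.float64(1.757)), (24, np.float64(1.706))])
```

Converted, -1 mm is -0.0013, -0.5 mm is -0.0007.

drive_tool --motion "0 0 -0.0007 0; 0 0.0004 -0.0013 0; 0 0.0004 -0.0013 0"

```text
t: 6.92
tcp_pos: [0.6486, -0.0576, 0.1063]
tcp_rot: [0.001, 0.214, 0.977, -0.001]
force: [-1.4, -4.0, 7.6]
gripper_width: 0.004
grip_force: 3.2
```

Converted, -0.5 mm is -0.0007, 0.1 mm is 0.0001.

drive_tool --motion "0 0.0001 -0.0007 0; 0 0.0001 -0.0007 0; 0 0.0001 -0.0007 0"

```text
t: 7.3
tcp_pos: [0.6486, -0.0575, 0.1059]
tcp_rot: [0.001, 0.214, 0.977, -0.001]
force: [-1.9, -3.1, 6.9]
gripper_width: 0.002
grip_force: 3.3
```

Converted, -0.5 mm is -0.0007, 0.1 mm is 0.0001.

drive_tool --motion "0 0.0001 -0.0007 0; 0 0.0001 -0.0007 0; 0 0.0001 -0.0007 0"

```text
t: 7.68
tcp_pos: [0.6487, -0.0574, 0.1053]
tcp_rot: [0.001, 0.214, 0.977, -0.001]
force: [-0.8, -2.9, 7.7]
gripper_width: 0.006
grip_force: 3.1
```

```bash
python3 -c "
from h import *
print(angle('side'),angle('scene'))"
```

```text
(7.675, [(120, np.float64(1.906)), (31, np.float64(1.903))]) (7.725, [(12, np.float64(1.757)), (24, np.float64(1.809))])
```

Converted, -0.5 mm is -0.0007, 0.1 mm is 0.0001.

drive_tool --motion "0 0.0001 -0.0007 0; 0 0.0001 -0.0007 0; 0 0.0001 -0.0007 0"

```text
t: 8.15
tcp_pos: [0.6487, -0.0568, 0.1043]
tcp_rot: [0.001, 0.214, 0.977, -0.001]
force: [0.2, -1.8, 4.7]
gripper_width: 0.008
grip_force: 2.3
```

Converted, -0.5 mm is -0.0007, 0.1 mm is 0.0001.

drive_tool --motion "0 0.0001 -0.0007 0; 0 0.0001 -0.0007 0; 0 0.0001 -0.0007 0"

```text
t: 8.52
tcp_pos: [0.6487, -0.0566, 0.1035]
tcp_rot: [0.001, 0.214, 0.977, -0.0]
force: [0.6, -2.5, 5.2]
gripper_width: 0.001
grip_force: 2.4
```

```bash
python3 -c "
from h import *
print(angle('side'))"
```

```text
(8.525, [(124, np.float64(1.784)), (32, np.float64(1.795))])
```

The pawl is clear: the force eased and the drum is turning. I'll hold here.

drive_tool --motion "0 0 0 0; 0 0 0 0; 0 0 0 0; 0 0 0 0; 0 0 0 0"

```text
t: 9.2
tcp_pos: [0.6487, -0.0566, 0.1036]
tcp_rot: [0.001, 0.214, 0.977, -0.0]
force: [-0.3, -2.1, 4.5]
gripper_width: 0.006
grip_force: 2.4
```

drive_tool --motion "0 0 0 0; 0 0 0 0; 0 0 0 0; 0 0 0 0; 0 0 0 0"

```text
t: 9.82
tcp_pos: [0.6487, -0.0566, 0.1035]
tcp_rot: [0.001, 0.214, 0.977, -0.0]
force: [-0.1, -3.9, 4.7]
gripper_width: 0.006
grip_force: 2.4
```

```bash
python3 -c "
from h import *
print(angle('side'))"
```

```text
(9.825, [(120, np.float64(1.466)), (30, np.float64(1.407))])
```

drive_tool --motion "0 0 0 0; 0 0 0 0; 0 0 0 0; 0 0 0 0; 0 0 0 0"

```text
t: 10.5
tcp_pos: [0.6487, -0.0566, 0.1035]
tcp_rot: [0.001, 0.214, 0.977, -0.0]
force: [-0.5, -1.8, 4.6]
gripper_width: 0.003
grip_force: 2.4
```

drive_tool --motion "0 0 0 0; 0 0 0 0; 0 0 0 0; 0 0 0 0; 0 0 0 0"

```text
t: 11.12
tcp_pos: [0.6487, -0.0566, 0.1036]
tcp_rot: [0.001, 0.214, 0.977, -0.0]
force: [-0.4, -3.1, 4.6]
gripper_width: 0.006
grip_force: 2.4
```

```bash
python3 -c "
from h import *
print(angle('side'),angle('scene'))"
```

```text
(11.125, [(109, np.float64(1.114)), (13, np.float64(1.051))]) (11.175, [(56, np.float64(1.053)), (33, np.float64(0.974))])
```

drive_tool --motion "0 0 0 0; 0 0 0 0; 0 0 0 0; 0 0 0 0; 0 0 0 0"

```text
t: 11.85
tcp_pos: [0.6487, -0.0566, 0.1036]
tcp_rot: [0.001, 0.214, 0.977, -0.0]
force: [0.1, -2.5, 6.0]
gripper_width: 0.005
grip_force: 2.4
```

drive_tool --motion "0 0 0 0; 0 0 0 0; 0 0 0 0; 0 0 0 0; 0 0 0 0"

```text
t: 12.48
tcp_pos: [0.6487, -0.0566, 0.1035]
tcp_rot: [0.001, 0.214, 0.977, -0.0]
force: [1.0, -2.5, 5.0]
gripper_width: 0.003
grip_force: 2.4
```

```bash
python3 -c "
from h import *
print(angle('side'),angle('scene'))
p=eyes.read_camera('side')[0][195:285,265:375];q=eyes.read_camera('scene')[0][180:270,235:345]
save('mid',cv2.resize(np.hstack([p,q]),(800,327),interpolation=cv2.INTER_CUBIC))"
```

```text
(12.475, [(72, np.float64(0.784)), (2, np.float64(0.605))]) (12.525, [(56, np.float64(0.672)), (32, np.float64(0.639))])
```

View pics/mid.png

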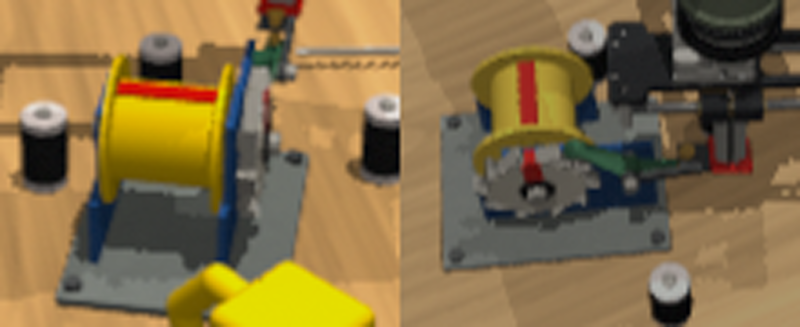

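The red bar now points almost straight up, so the drum is at about 0.66. I'll hold about 1.1 s more and recheck.

drive_tool --motion "0 0 0 0; 0 0 0 0; 0 0 0 0; 0 0 0 0; 0 0 0 0"

```text
t: 13.3
tcp_pos: [0.6487, -0.0566, 0.1035]
tcp_rot: [0.001, 0.214, 0.977, -0.0]
force: [0.4, -2.5, 5.4]
gripper_width: 0.005
grip_force: 2.4
```

drive_tool --motion "0 0 0 0; 0 0 0 0; 0 0 0 0"

```text
t: 13.68
tcp_pos: [0.6487, -0.0566, 0.1035]
tcp_rot: [0.001, 0.214, 0.977, -0.0]
force: [0.2, -2.5, 5.7]
gripper_width: 0.008
grip_force: 2.4
```

```bash
python3 -c "
from h import *
print(angle('scene'),angle('side'))"
```

```text
(13.675, [(62, np.float64(0.409)), (33, np.float64(0.369))]) (13.725, [(36, np.float64(0.442)), (0, None)])
```

Converted, 100 mm is 0.1333, 50 mm is 0.0667.

drive_tool --motion "0 0 0 0; 0 0 0.0667 0; 0 0 0.1333 0; 0 0 0.1333 0; 0 0 0.1333 0"

```text
t: 14.4
tcp_pos: [0.6467, -0.0551, 0.201]
tcp_rot: [-0.001, 0.214, 0.977, 0.0]
force: [-0.5, 0.1, 0.2]
gripper_width: 0.004
grip_force: 0.0
```

Converted, 130 mm is 0.1733, 80 mm is 0.1067.

drive_tool --motion "-0.0133 0.04 0.0267 0; -0.04 0.1067 0.0267 0; -0.0667 0.1733 0.0267 0; -0.0667 0.1733 0.0267 0; -0.0667 0.1733 0.0267 0"

```text
t: 15.02
tcp_pos: [0.5967, 0.0741, 0.2204]
tcp_rot: [-0.002, 0.214, 0.977, -0.001]
force: [-0.4, 0.4, -0.3]
gripper_width: 0.003
grip_force: 0.0
```

drive_tool --motion "0 0 0 0; 0 0 0 0; 0 0 0 0; 0 0 0 0; 0 0 0 0"

```text
t: 15.65
tcp_pos: [0.5977, 0.0741, 0.2225]
tcp_rot: [0.0, 0.214, 0.977, 0.0]
force: [0.1, 0.7, -0.4]
gripper_width: 0.004
grip_force: 0.0
```

```bash
python3 -c "
from h import *
print(angle('scene'),angle('side'))
p=eyes.read_camera('side')[0][195:285,265:375];q=eyes.read_camera('scene')[0][180:270,235:345]
print(angle('scene'))
save('end',cv2.resize(np.hstack([p,q]),(800,327),interpolation=cv2.INTER_CUBIC))"
```

```text
(15.65, [(52, np.float64(0.022)), (24, np.float64(-0.02))]) (15.7, [(0, None), (1, np.float64(-0.17))])
(15.85, [(50, np.float64(0.007)), (23, np.float64(-0.03))])
```

View pics/end.png

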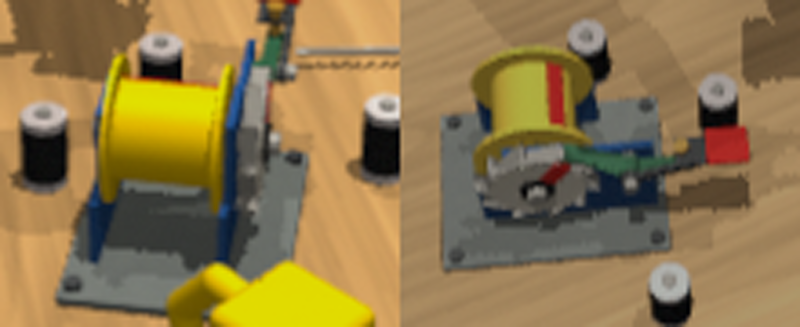

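The red bar sits under the green pawl's tip, at about (560,170) in the right half. I'll confirm it stays there, then hand in.

drive_tool --motion "0 0 0 0; 0 0 0 0; 0 0 0 0; 0 0 0 0; 0 0 0 0"

```text
t: 16.52
tcp_pos: [0.5976, 0.0742, 0.2224]
tcp_rot: [-0.0, 0.214, 0.977, -0.0]
force: [1.3, -1.4, 0.0]
gripper_width: 0.004
grip_force: 0.0
```

```bash
python3 -c "
from h import *
a=angle('scene');print(a)
if abs(a[1][0][1])<.08: print(ticket.close_job())"
```

```text
(16.525, [(51, np.float64(0.018)), (25, np.float64(0.032))])
the job is handed in; nothing more can be done
None
```

The drum is locked in the red gap (angle about 0, steady for about 0.9 s before hand-in), the lever is up, the highest push I read was about 9 N, no other item was touched on the way, and the job is handed in.

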